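# Slide the tall reagent pack into the analyser bay

### The arm

A 6-joint arm with a two-finger parallel gripper is mounted at the origin on the work surface. World frame = base frame: x ahead of the robot, y to its left, z up, the work surface at z = 0. Lengths are in m, angles in rad, forces in N, time in s.
With the tool pointing down it reaches from about 0.35 to 0.725 m from the base axis. Payload 4.3 kg.
Tool frame: the origin (TCP) lies midway between the tips of the shut fingers; the grasp point (between the pads) lies 19 mm behind it; z points along the fingers, y is the line along which they close (so a half turn about z gives the same grasp; the last joint's range is limited). The gripper opens to 85 mm and grips with 20 to 120 N. Pads are 22 mm wide; open, the fingers measure 114 mm over their backs; the gripper's body (76 mm by 85 mm) begins 54 mm behind the grasp point. The pads swing forward as they close: fully open they stand 13 mm farther back than shut.
Start: joints at [-1.411, 0.377, 0.081, 1.274, 0, 1.46], TCP at [0.153, -0.554, 0.231] pointing down, gripper open.
Joint ranges: [-2.72, 2.72], [-0.84, 1.66], [-1.02, 1.22], [-1.77, 2.12], [-1.37, 1.28], [-3.14, 3.14]. Speed limits (rad/s): [2.57, 2.57, 3.14, 3.14, 3.14, 3.14].

### API

Orientations are given as a 3x3 rotation matrix whose columns are the frame's x, y, z axes.
In Python, from plant import sense, get_image, job, nets gives the robot as it stands. The module is installed in compiled form; this text tells all that it offers.
- The arm moves only by the shell command python3 -m pendant 'ROWS' [OPENING] [FORCE]. ROWS is a JSON object of lists of equal length, an entry for each row: "delta_pos": the shift along the tool's x, y, z in m, a list of three; "turn": the turn about the tool's z in rad. In form: {"delta_pos": [[x, y, z], ...], "turn": [turn, ...]}. A call has exactly 8 rows; each row shifts and turns the commanded pose from where the row before left it, along the tool's axes as they then stand; what a row does not reach is not made up. A row lasts 1/10 s, in which the tool goes at most 50 mm and 8.59 degrees, less where a joint would pass 70% of its speed; a pose out of reach is approached as far as the arm can. A call with a gripper value outside its range is refused whole. OPENING is the opening in per cent of the stroke, from 0 (shut) to 100 (fully open), set as the call begins (- or left out, the last holds). The fingers move at their own pace and stop on an object; FORCE is the grip in N (left out, the last holds). Time passes only in rows, so rows that do not move let the fingers close, or fill a call up. It gives the time, the measured TCP pose, the force, the opening and the grip force at its end, in the units of the state.
- sense(): the state, without advancing time (a new reading comes with each control period).
- get_image(name): name is "scene" or "top"; returns a dict with "color" (480x640x3 uint8, red, green, blue), "depth" (480x640 float32, m along the optical axis (not along the pixel's ray), 0 where there is no reading), "camera_matrix" (3x3 intrinsics, pixels), "origin" and "rotation" of the camera in the world. Camera axes: x right, y down, z forward; pixel columns grow to the right and rows downward; lengths in m; the calibration is good to about 2 mm. A picture is of the moment at which its call begins.
- job.finish_job(): hands the job in; it is judged then, once.
Trained networks look in a picture, given as the dict that the camera call returned (one of the last four; its "shot" number tells which), for a name from the list of things; names that differ only in an ending like _2 or _b are one class to them, and where a whole thing is asked for, a point or a joint stands for the part that bears it (a point fixed in the world has none). Each returns a list of dicts, best first, with "confidence" (0 to 1); they miss things now and then, are a little off and sometimes report something else, mostly with a low value. They report only what shows in the picture. A call takes as long as a camera call. They do not tell look-alikes from the thing itself.
- nets.trace(picture, query): "pixels" (480x640 bool, what is visible of it) and "point" ([column, row] in pixels, amid what is visible of it).
- nets.mark_of(picture, query): "point" ([column, row] in pixels: a listed point, or the origin of a listed thing).
The state is a dict: "clock": time; "qpos": joint angles; "joint_vel": joint speeds; "tau": joint torques, N m; "ee_pos": TCP position; "tool_rot": TCP orientation; "force": force on the tool from outside, world axes, zero at the start; "wrist_torque": the same for the moment, N m; "grip_width": finger opening in m; "grasp_force": force on a finger pad.
Only numpy, scipy, OpenCV 4.12 (cv2) and the standard library are available. Lean on these libraries where they do the work, as an engineer would, in place of code of your own. Each camera call takes 0.05 s, during which the arm holds its last target. There are 200 camera calls.

### The job

Slide the tall, heavy reagent pack along the bench into the analyser's bay until it stands square and fully home against the analyser between the two rails: push it with the fingers low down, at the step on its back, never higher up, so that it slides upright instead of tipping, and do not lift it. Only then press the round button on the small console fully down and let it come back up. Leave the other things on the bench where they are.

Things in the scene. Friction and masses are not known exactly. Their poses are not given: they have to be found in the camera images.
- pack: Loose white reagent pack, about 1.5 kg, standing on the bench, 135 mm deep (its x), 110 wide (its y). Front: tower 90 deep, 210 high (x from -22.5 to +67.5 mm), thin carrying handle on top up to 241 mm. Back, towards the robot: low grey step 45 deep, 45 high (x from -67.5 to -22.5 mm). Origin: centre of the underside; x points forward to the bay, z up.
- pack_back (a point): Centre of the flat upright back face of the pack's step (110 wide, 45 high), 67.5 mm behind the pack's origin and 22.5 mm up: the place to push, anywhere on this face. Friction with the bench about 0.5 to 0.7; pushed higher than about 70 mm the pack may tip forward.
- dock: Fixed white analyser (220 deep, 300 wide, 200 high), bay on its robot side. Origin: on the bench, middle of its flat upright stop face; x points into the analyser. Bay: x from -92 to 0 mm, between straight aluminium rails 25 high, 12 thick, inner faces at y = +-65 mm. Pack fully home and square: its origin at x = -67.5 mm, y = 0 here, axes parallel to these.
- dock_mouth (a point): Middle of the funnel mouth, on the bench, 137 mm before the stop face. From the straight rails the ends flare out (25 high) to inner faces about 83 mm either side of the middle here. The pack starts before the mouth, roughly in line with the bay, turned up to 0.2 rad, 145 to 185 mm from home.
- confirm_top (a point): Centre of the top face of the round push button (32 mm diameter) in its housing on a fixed grey console, 100 x 120 mm and 35 high, left or right of the bay. It is pressed straight down.
- confirm (a joint): Button travel in m: 0 up, 0.006 fully down; spring, about 4 N fully down.
- rack: Bystander: black rack 110 x 130 x 45 mm with four capped tubes up to 94 mm high, on the other side of the bay from the console. Origin: underside centre.
- cup: Bystander: clear cup, 56 mm across, 60 high, beside the bay. Origin: underside centre.
- bottle: Bystander: white bottle, 50 mm across, 100 high, at the other side of the bay. Origin: underside centre.
- dish: Bystander: bowl 120 mm across, 50 high. Origin: underside centre.
- carton: Bystander: white carton 100 x 130 x 80 mm with a pipette lying fixed on top. Origin: underside centre.
- wipes: Bystander: cardboard box 100 x 160 x 60 mm. Origin: underside centre.
Mind the look-alikes: they are no part of the job. Leave any orange look-alike of the pack alone. What is shaped like the part that bears confirm_top but turquoise is not meant.

How it is judged:
By the outcome, as a careful person would: the job done as asked, in the order asked, and still so for the second after the job is handed in, with the robot touching nothing.
It also fails if it takes over 58 s, if anything falls off the work surface, if the arm or the gripper's body presses on something with over 40 N, if the wrist force passes 120 N, or if a joint passes its speed limit or range.

## Working session

There is one attempt and no reset: what is moved stays moved. The work goes in short steps, Python scripts to look and compute and a shell command to move; the robot and the scene stay as the last step left them, time stands still between calls to the robot, and variables do not carry over. Pictures are saved under pics/ and viewed, at most 10 in all, crops included, and the job is handed in when it is done.

```bash
mkdir -p pics; cat > h.py <<'E'
import numpy as np, cv2
from plant import sense, get_image, job, nets
def world(p,uv,d=None):
    u,v=uv; K=p["camera_matrix"]
    if d is None:
        w=p["depth"][int(v)-2:int(v)+3,int(u)-2:int(u)+3]; d=np.median(w[w>0])
    return p["origin"]+p["rotation"]@(d*np.linalg.inv(K)@[u,v,1])
def onplane(p,uv,z):
    r=p["rotation"]@np.linalg.inv(p["camera_matrix"])@[uv[0],uv[1],1]
    return p["origin"]+r*(z-p["origin"][2])/r[2]
def cloud(p):
    v,u=np.mgrid[:480,:640]; K=p["camera_matrix"]; d=p["depth"]
    c=np.stack([(u-K[0,2])/K[0,0]*d,(v-K[1,2])/K[1,1]*d,d],-1)
    return c@p["rotation"].T+p["origin"]
E
python3 - <<'E'
from h import *
np.set_printoptions(precision=3,suppress=True)
s=sense();print(s["ee_pos"],s["tool_rot"],s["clock"])
ps={n:get_image(n) for n in("scene","top")}
cv2.imwrite("pics/a.png",cv2.cvtColor(cv2.resize(np.vstack([ps["scene"]["color"],ps["top"]["color"]]),(400,600))if 0 else ps["scene"]["color"],cv2.COLOR_RGB2BGR))
cv2.imwrite("pics/b.png",cv2.cvtColor(ps["top"]["color"],cv2.COLOR_RGB2BGR))
for n,p in ps.items():
    print(n,p["origin"])
    for q in("pack","pack_back","dock","dock_mouth","confirm_top","rack","cup","bottle","dish","carton","wipes"):
        for r in nets.mark_of(p,q)[:2]:
            try: print(q,round(r["confidence"],2),np.round(r["point"]),world(p,r["point"]))
            except Exception as e: print(q,r)
E
```

```text
[ 0.153 -0.554  0.23 ] [[ 0.964  0.267 -0.   ]
 [ 0.267 -0.964  0.002]
 [ 0.    -0.002 -1.   ]] 0.0
scene [0.672 0.404 1.226]
pack 0.67 [328. 268.] [0.538 0.049 0.164]
pack 0.61 [359. 195.] [ 0.406 -0.105  0.119]
pack_back 0.7 [356. 254.] [ 0.45  -0.001  0.044]
pack_back 0.57 [338. 177.] [ 0.416 -0.201  0.044]
dock 0.94 [228. 302.] [ 0.762 -0.012  0.002]
confirm_top 0.71 [213. 156.] [ 0.684 -0.393  0.005]
confirm_top 0.64 [401. 123.] [ 0.215 -0.281  0.056]
rack 0.51 [335.  94.] [ 0.339 -0.423  0.059]
cup 0.7 [267. 368.] [0.726 0.164 0.004]
bottle 0.89 [224. 239.] [ 0.723 -0.148  0.036]
dish 0.57 [213. 153.] [ 0.682 -0.403  0.004]
carton 0.92 [320. 462.] [0.684 0.385 0.095]
wipes 0.61 [333.  94.] [ 0.342 -0.425  0.06 ]
top [ 0.377 -0.035  1.391]
pack 0.66 [308. 241.] [ 0.494 -0.014  0.208]
pack 0.58 [365. 297.] [ 0.376 -0.137  0.237]
pack_back 0.95 [308. 268.] [ 0.445 -0.011  0.003]
pack_back 0.69 [390. 280.] [ 0.42  -0.219 -0.001]
dock 0.97 [309. 143.] [ 0.763 -0.008  0.015]
confirm_top 0.61 [436. 245.] [ 0.506 -0.323  0.056]
confirm_top 0.53 [423. 368.] [ 0.209 -0.292  0.056]
rack 0.72 [176. 249.] [0.484 0.309 0.044]
cup 0.94 [245. 162.] [0.712 0.154 0.005]
bottle 0.77 [372. 161.] [ 0.707 -0.164  0.067]
dish 0.87 [462. 180.] [ 0.678 -0.403  0.004]
carton 0.97 [156. 172.] [0.666 0.357 0.078]
carton 0.2 [370. 159.] [ 0.714 -0.158  0.065]
wipes 0.57 [486. 320.] [ 0.328 -0.444  0.059]
```

View pics/a.png

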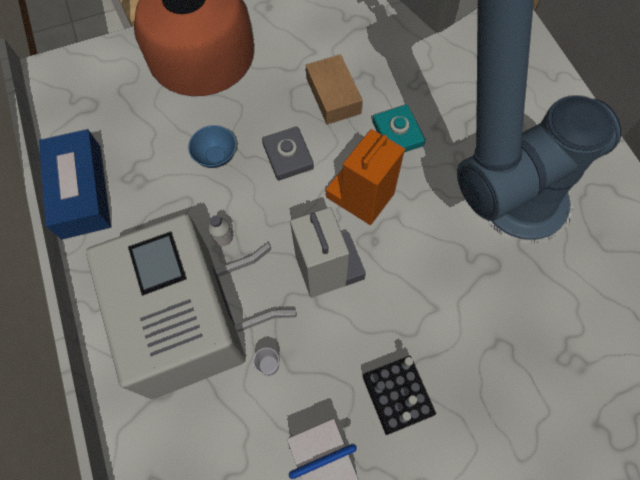

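View pics/b.png

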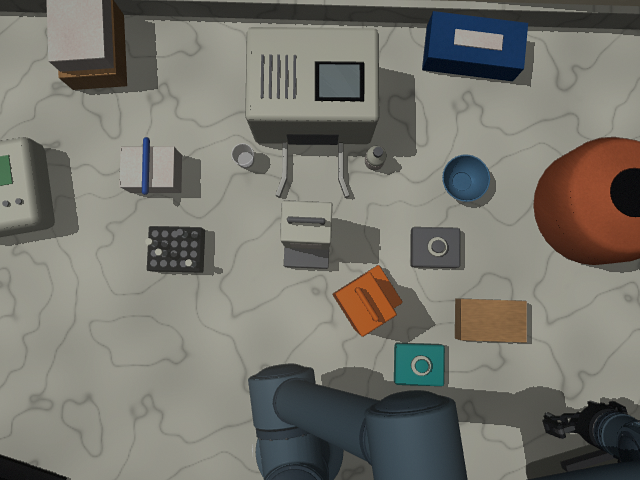

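The white pack is at (308,235) in the top picture, with its step at (306,257). The orange one at (367,300) is the look-alike. Of the two consoles, the grey one at (437,246) fits, and the turquoise one at (420,365) is not meant. Next I measure the geometry.

```bash
python3 - <<'E'
from h import *
np.set_printoptions(precision=3,suppress=True)
p=get_image("top"); C=cloud(p); hsv=cv2.cvtColor(p["color"],cv2.COLOR_RGB2HSV)
cr=p["color"][120:400,230:480]; cv2.imwrite("pics/c.png",cv2.cvtColor(cv2.resize(cr,None,fx=2.1,fy=2.1,interpolation=cv2.INTER_CUBIC),cv2.COLOR_RGB2BGR))
X,Y,Z=C[...,0],C[...,1],C[...,2]
def rect(name,m):
    r=cv2.minAreaRect((C[m][:,:2]*1000).astype(np.float32)); print(name,m.sum(),np.round(r[0],1),np.round(r[1],1),round(r[2],1),"z",np.median(Z[m]), np.round(cv2.boxPoints(r)).tolist())
e=lambda m:cv2.morphologyEx(m.astype(np.uint8),cv2.MORPH_OPEN,np.ones((3,3)))>0
reg=lambda a,b,c,d,l,h:(X>a)&(X<b)&(Y>c)&(Y<d)&(Z>l)&(Z<h)
rect("tower",e(reg(.42,.66,-.12,.1,.195,.216)&(hsv[...,1]<80)))
rect("step",e(reg(.38,.56,-.09,.08,.036,.055)))
rect("orange",(hsv[...,1]>150)&reg(.2,.55,-.35,-.03,.02,.26))
rect("dock",e(reg(.66,1.1,-.25,.25,.185,.215)))
m=reg(.58,.755,-.12,.12,.017,.032)
for s in(1,-1):
    k=m&(Y*s>0.02)
    for a in np.arange(.6,.76,.015):
        q=k&(X>a)&(X<a+.015)
        if q.any(): print(s,round(a,3),q.sum(),Y[q].min(),Y[q].max())
rect("console",e(reg(.4,.62,-.42,-.22,.027,.043)))
rect("button",reg(.44,.58,-.38,-.26,.046,.09))
for n in [p,get_image("scene")]:
    for r in nets.trace(n,"confirm_top")[:3]: print(r["confidence"],r["point"],world(n,r["point"]))
    for r in nets.mark_of(n,"confirm_top")[:3]: print(r["confidence"],r["point"],world(n,r["point"]))
E
```

```text
tower 1884 [536.4  -8.2] [110.2  90.5] 88.6 z 0.2092796698796634 [[490.0, -62.0], [580.0, -64.0], [583.0, 46.0], [492.0, 48.0]]
step 839 [469.  -7.] [109.4  45.9] 89.3 z 0.0446095059433913 [[445.0, -61.0], [491.0, -62.0], [493.0, 47.0], [447.0, 48.0]]
orange 3823 [ 300.3 -219.9] [314.3 143.5] 39.8 z 0.2066911241030418 [[134.0, -265.0], [225.0, -376.0], [467.0, -174.0], [375.0, -64.0]]
dock 12494 [872.4 -13.9] [221.3 299.3] 1.0 z 0.19951048318970832 [[759.0, 134.0], [765.0, -166.0], [986.0, -162.0], [980.0, 138.0]]
1 0.615 12 0.06240124733395727 0.0747828079990025
1 0.63 32 0.057681982726143236 0.07260063086615111
1 0.645 33 0.05283157564116195 0.06783409877308705
1 0.66 31 0.04841712010795464 0.06310137760068817
1 0.675 29 0.04840045290721949 0.059050794393844544
1 0.69 29 0.04912998650765256 0.05936877212375652
1 0.705 29 0.04940970282341632 0.05984622881554874
1 0.72 28 0.0496933417897813 0.06027102204300766
1 0.735 30 0.05017426624697789 0.06083336859878258
1 0.75 9 0.05061229798743981 0.06085679310446625
-1 0.615 5 -0.10621653537878904 -0.10076341212421286
-1 0.63 29 -0.110940505
[... 495 characters left out ...]
9] 0.1 z 0.034094547515750584 [[454.0, -268.0], [454.0, -387.0], [554.0, -387.0], [554.0, -268.0]]
button 215 [ 502.9 -328.6] [44.8 43.4] 74.8 z 0.053250167218605204 [[476.0, -345.0], [518.0, -356.0], [530.0, -313.0], [488.0, -301.0]]
0.73 [239.8, 154.6] [0.731 0.169 0.008]
0.69 [436.4, 246.7] [ 0.501 -0.324  0.057]
0.69 [423.8, 366.7] [ 0.213 -0.295  0.055]
0.58 [435.1, 246.1] [ 0.503 -0.321  0.057]
0.57 [422.6, 366.6] [ 0.213 -0.292  0.055]
0.32 [457.4, 177.2] [ 0.687 -0.39   0.004]
0.63 [286.5, 146.0] [ 0.506 -0.322  0.057]
0.63 [166.9, 307.9] [0.86  0.025 0.2  ]
0.4 [400.1, 125.5] [ 0.22  -0.277  0.054]
0.66 [401.5, 120.9] [ 0.211 -0.287  0.056]
0.49 [286.0, 143.4] [ 0.504 -0.33   0.057]
```

View pics/c.png

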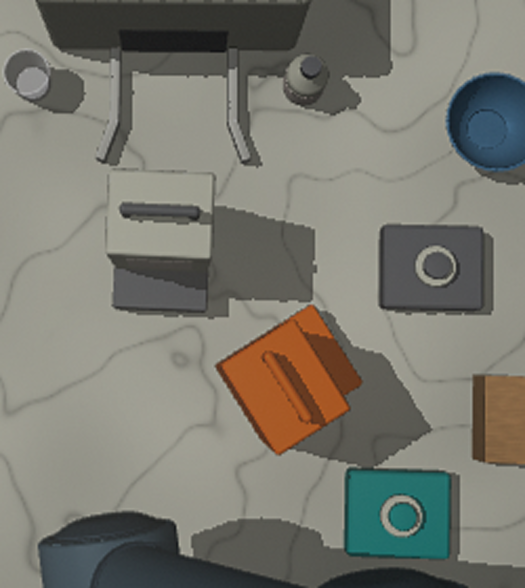

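The white pack is turned about -0.02 rad and the dock about +0.02 rad. Home for the pack origin is about (0.6945, -0.0165), and the pack now stands at (0.5135, -0.008). The plan is to raise the tool, turn it to yaw 0.02, go over the orange pack at z ≈ 0.31, and come down behind the step with the fingers apart.

```bash
python3 -m pendant '{"delta_pos":[[0,0,-0.04],[0,0,-0.045],[0.03,-0.035,0],[0.03,-0.035,0],[0.03,-0.035,0],[0.03,-0.035,0],[0.03,-0.035,0],[0.03,-0.035,0]],"turn":[0.125,0.125,0,0,0,0,0,0]}' 70 20
python3 -m pendant '{"delta_pos":[[0.0104,-0.0415,0],[0.0104,-0.0415,0],[0.0104,-0.0415,0],[0.0104,-0.0415,0],[0.0104,-0.0415,0],[0.0104,-0.0415,0],[0.0104,-0.0415,0],[0.0104,-0.0415,0]],"turn":[0,0,0,0,0,0,0,0]}'
```

```text
clock: 2.3
ee_pos: [0.3299, -0.3392, 0.3165]
tool_rot: [[1.0, 0.019, 0.0], [0.019, -1.0, -0.001], [0.0, 0.001, -1.0]]
force: [1.5, -0.5, 0.0]
grip_width: 0.0594
grasp_force: 0.0
clock: 3.1
ee_pos: [0.4058, -0.0054, 0.3166]
tool_rot: [[1.0, 0.02, 0.001], [0.02, -1.0, -0.0], [0.001, 0.0, -1.0]]
force: [0.6, -1.0, 0.7]
grip_width: 0.0599
grasp_force: 0.0
```

```bash
python3 -m pendant '{"delta_pos":[[0,0.001,0.045],[0,0,0.045],[0,0,0.045],[0,0,0.045],[0,0,0.045],[0,0,0.04],[0,0,0.025],[0,0,0.012]],"turn":[0,0,0,0,0,0,0,0]}'
python3 - <<'E'
from h import *
p=get_image("scene"); cv2.imwrite("pics/d.png",cv2.cvtColor(cv2.resize(p["color"][100:340,200:520],None,fx=2,fy=2),cv2.COLOR_RGB2BGR))
E
```

```text
clock: 3.9
ee_pos: [0.4036, -0.0078, 0.012]
tool_rot: [[1.0, 0.02, -0.004], [0.02, -1.0, 0.001], [-0.004, -0.001, -1.0]]
force: [-0.1, -0.3, -0.0]
grip_width: 0.0597
grasp_force: 0.0
```

View pics/d.png

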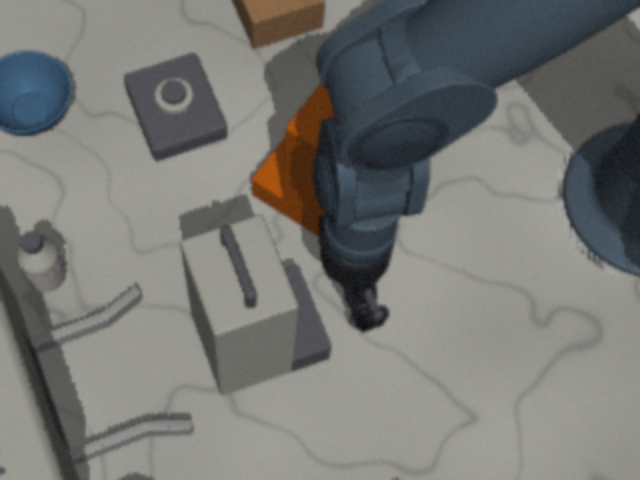

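The fingers are low behind the step at crop pixels (365,315), clear of the orange pack. I start the push gently.

```bash
python3 -m pendant '{"delta_pos":[[0.012,0,0],[0.01,0,0],[0.007,0,0],[0.007,0,0],[0.01,0.0007,0],[0.012,0.0008,0],[0.012,0.0008,0],[0.01,0.0007,0]],"turn":[0,0,0,0,0,0,0,0]}'
cat > m.py <<'E'
from h import *
np.set_printoptions(precision=4,suppress=True)
p=get_image("top"); C=cloud(p); hsv=cv2.cvtColor(p["color"],cv2.COLOR_RGB2HSV); X,Y,Z=C[...,0],C[...,1],C[...,2]
m=(X>.47)&(X<.758)&(Y>-.13)&(Y<.1)&(Z>.198)&(Z<.214)&(hsv[...,1]<80)&(hsv[...,2]>110)
m=cv2.morphologyEx(m.astype(np.uint8),cv2.MORPH_OPEN,np.ones((3,3)))>0
n,l,st,_=cv2.connectedComponentsWithStats(m.astype(np.uint8)); m=l==1+np.argmax(st[1:,4])
r=cv2.minAreaRect((C[m][:,:2]*1000).astype(np.float32)); c=np.array(r[0])/1000
a=(r[2]+45)%90-45; a=np.radians(a)
print(m.sum(),"tower",c,np.round(r[1],1),"yaw",a,"origin",c-.0225*np.array([np.cos(a),np.sin(a)]),"home .6945 -.0165 .02"); s=sense(); print(s["clock"],s["ee_pos"],s["force"])
E
python3 m.py
```

```text
clock: 4.75
ee_pos: [0.4818, -0.009, 0.0136]
tool_rot: [[1.0, 0.02, -0.008], [0.02, -1.0, 0.0], [-0.008, -0.001, -1.0]]
force: [-9.0, -0.7, -0.0]
grip_width: 0.0596
grasp_force: 4.5
795 tower [ 0.6073 -0.0058] [ 41.7 106.8] yaw 0.02085755308474274 origin [ 0.5848 -0.0063] home .6945 -.0165 .02
4.8 [ 0.4849 -0.0093  0.014 ] [-3.6255  1.2383 -3.1522]
```

```bash
python3 -m pendant '{"delta_pos":[[0.006,0.001,0],[0.008,0.0015,0],[0.009,0.0016,0],[0.009,0.0016,0],[0.009,0.0016,0],[0.009,0.0016,0],[0.008,0.0014,0],[0.005,0.0008,0]],"turn":[0,0,0,0,0,0,0,0]}'; python3 m.py
```

```text
clock: 5.6
ee_pos: [0.5458, -0.0186, 0.0135]
tool_rot: [[1.0, 0.021, -0.007], [0.021, -1.0, 0.001], [-0.007, -0.001, -1.0]]
force: [-8.8, 1.1, 1.1]
grip_width: 0.0598
grasp_force: 4.9
649 tower [ 0.6712 -0.015 ] [ 39.1 107.4] yaw 0.007927576218163682 origin [ 0.6487 -0.0152] home .6945 -.0165 .02
5.65 [ 0.5469 -0.0188  0.0137] [-5.2377  0.4498 -3.0928]
```

```bash
python3 -m pendant '{"delta_pos":[[0.006,0.0004,0],[0.009,0.0006,0],[0.01,0.0006,0],[0.01,0.0004,0],[0.01,0.0004,0],[0.008,0,0],[0.006,0,0],[0.004,0,0]],"turn":[0,0,0,0,0,0,0,0]}'; python3 m.py
```

```text
clock: 6.45
ee_pos: [0.6086, -0.0202, 0.0135]
tool_rot: [[1.0, 0.02, -0.007], [0.02, -1.0, 0.0], [-0.007, -0.0, -1.0]]
force: [-10.7, 0.4, 2.6]
grip_width: 0.0598
grasp_force: 5.3
337 tower [ 0.7416 -0.0245] [23.9 90.6] yaw 0.0042470282947280275 origin [ 0.7191 -0.0246] home .6945 -.0165 .02
6.5 [ 0.6094 -0.0202  0.0136] [-6.3894  0.1508 -2.2799]
```

```bash
python3 -m pendant '{"delta_pos":[[0.003,0,0],[0.003,0,0],[0.002,0,0],[0.002,0,0],[0.001,0,0],[0.001,0,0],[0,0,0],[0,0,0]],"turn":[0,0,0,0,0,0,0,0]}'
```

```text
clock: 7.3
ee_pos: [0.618, -0.02, 0.0135]
tool_rot: [[1.0, 0.02, -0.011], [0.02, -1.0, -0.0], [-0.011, -0.0, -1.0]]
force: [-16.1, 0.1, 6.7]
grip_width: 0.0596
grasp_force: 7.4
```

```bash
python3 -m pendant '{"delta_pos":[[0.001,0,0],[0.001,0,0],[0.001,0,0],[0.001,0,0],[0,0,0],[0,0,0],[0,0,0],[0,0,0]],"turn":[0,0,0,0,0,0,0,0]}'
```

```text
clock: 8.1
ee_pos: [0.6179, -0.02, 0.0135]
tool_rot: [[1.0, 0.02, -0.018], [0.02, -1.0, -0.001], [-0.018, 0.0, -1.0]]
force: [-24.4, -1.3, 16.4]
grip_width: 0.0596
grasp_force: 12.6
```

The force rises while the pack stays put, so it is home. I back off, rise, and go aside towards the button at z ≈ 0.31, shutting the fingers on the way.

```bash
python3 -m pendant '{"delta_pos":[[-0.01,0,0],[-0.025,0,0],[-0.03,0,0],[0,0,-0.04],[0,0,-0.045],[0,0,-0.045],[0,0,-0.045],[0,0,-0.045]],"turn":[0,0,0,0,0,0,0,0]}'
python3 -m pendant '{"delta_pos":[[0,0,-0.045],[0,0,-0.03],[-0.01,0.045,0],[-0.01,0.045,0],[-0.01,0.045,0],[-0.01,0.045,0],[-0.01,0.045,0],[-0.01,0.045,0]],"turn":[0,0,0,0,0,0,0,0]}' 0
python3 m.py; python3 - <<'E'
from h import *
p=get_image("top"); cv2.imwrite("pics/e.png",cv2.cvtColor(cv2.resize(p["color"][100:340,200:520],None,fx=2,fy=2),cv2.COLOR_RGB2BGR))
C=cloud(p);X,Y,Z=C[...,0],C[...,1],C[...,2]
m=(X>.58)&(X<.68)&(Y>-.1)&(Y<.07)&(Z>.035)&(Z<.055)
m=cv2.morphologyEx(m.astype(np.uint8),cv2.MORPH_OPEN,np.ones((3,3)))>0
r=cv2.minAreaRect((C[m][:,:2]*1000).astype(np.float32)); print(r,cv2.boxPoints(r))
for a in(.69,.705,.72,.735):
  for lo,hi in((-.1,-.078),(.04,.065)):
    q=(X>a)&(X<a+.015)&(Y>lo)&(Y<hi)&(Z>.017)&(Z<.032)
    if q.any(): print(a,Y[q].min(),Y[q].max())
E
```

```text
clock: 8.9
ee_pos: [0.5641, -0.0215, 0.2378]
tool_rot: [[1.0, 0.02, 0.004], [0.02, -1.0, -0.001], [0.004, 0.001, -1.0]]
force: [1.9, -0.0, -1.1]
grip_width: 0.0598
grasp_force: 0.0
clock: 9.7
ee_pos: [0.5088, -0.2949, 0.311]
tool_rot: [[1.0, 0.02, 0.003], [0.02, -1.0, -0.002], [0.003, 0.002, -1.0]]
force: [0.6, -0.1, 0.2]
grip_width: 0.0004
grasp_force: 0.0
1326 tower [ 0.7166 -0.0167] [ 83.8 107.4] yaw 0.011289321912873533 origin [ 0.6941 -0.017 ] home .6945 -.0165 .02
9.75 [ 0.5069 -0.3021  0.3101] [-0.9628 -4.6897 -0.8125]
((651.9967651367188, -18.81359100341797), (46.5295524597168, 107.15194702148438), 1.293066382408142) [[627.52893   34.22374 ]
 [629.9469   -72.900925]
 [676.4646   -71.85092 ]
 [674.04663   35.273743]]
0.69 -0.09219190619448378 -0.08207265313578423
0.69 0.04884882892488235 0.059227308029746434
0.705 -0.09209425503953281 -0.08162590589914721
0.705 0.049196240132635266 0.05995623890390908
0.72 -0.09188677706043422 -0.08142704132211999
0.72 0.04971785621499006 0.060235267695944644
0.735 -0.0916350574819208 -0.08120978916432048
0.735 0.05007983531225842 0.0608776370350006
```

View pics/e.png

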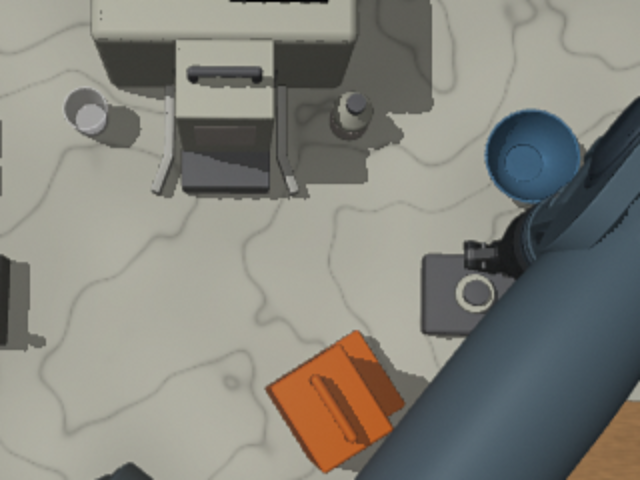

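The pack is home and square: the tower is in the bay at crop (225,95), origin (0.694, -0.017), yaw about 0.02. Now I check the button's height against its ring.

```bash
python3 - <<'E'
from h import *
np.set_printoptions(precision=4,suppress=True)
for nm in("top","scene"):
    p=get_image(nm); C=cloud(p)
    for r in nets.mark_of(p,"confirm_top")[:3]: print(nm,r["confidence"],r["point"],world(p,r["point"]))
    D=np.hypot(C[...,0]-.504,C[...,1]+.3275)
    for a in range(0,30,3):
        q=(D>a/1000)&(D<(a+3)/1000)&(C[...,2]<.1); 
        if q.any(): print(a,q.sum(),np.median(C[q][:,2]))
    q=(D<.05)&(C[...,2]>.046)&(C[...,2]<.07); hsv=cv2.cvtColor(p["color"],cv2.COLOR_RGB2HSV)
    b=q&(hsv[...,2]>130); print("ring",b.sum(),cv2.minEnclosingCircle((C[b][:,:2]*1000).astype(np.float32)))
s=sense();print(s["ee_pos"],s["tool_rot"],s["clock"])
E
```

```text
top 0.63 [436.9, 244.9] [ 0.5058 -0.3256  0.0569]
0 5 0.05883369758682133
3 15 0.056151829779715
6 23 0.05717564214615001
9 34 0.056354471188938327
12 45 0.054796414462608745
15 50 0.04774504234825583
18 56 0.04624057449700825
21 88 0.04412517132738847
24 52 0.03489498511348477
27 72 0.03470711584933228
ring 64 ((503.4447326660156, -327.99462890625), 23.109943389892578)
scene 0.7 [400.5, 122.3] [ 0.216  -0.2837  0.0571]
scene 0.63 [285.9, 144.7] [ 0.5057 -0.3265  0.0562]
0 4 0.0570190553534593
3 9 0.057353781293592254
6 25 0.056324720540473994
9 25 0.05727576093127751
12 41 0.055953972230059046
15 46 0.049347309624917624
18 41 0.04683702446996851
21 79 0.044128030826558806
24 58 0.036634492266991114
27 65 0.0353411064135849
ring 40 ((506.1754150390625, -324.42724609375), 21.98983383178711)
[ 0.5091 -0.292   0.3102] [[ 0.9998  0.0207  0.0016]
 [ 0.0207 -0.9998 -0.0005]
 [ 0.0016  0.0006 -1.    ]] 10.0
```

```bash
python3 -m pendant '{"delta_pos":[[-0.005,0.034,0],[0,0,0.04],[0,0,0.045],[0,0,0.045],[0,0,0.045],[0,0,0.04],[0,0,0.025],[0,0,0.005]],"turn":[0,0,0,0,0,0,0,0]}'
python3 -m pendant '{"delta_pos":[[0,0,0.003],[0,0,0.002],[0,0,0.002],[0,0,0.002],[0,0,0.002],[0,0,0.002],[0,0,0],[0,0,0]],"turn":[0,0,0,0,0,0,0,0]}'
```

```text
clock: 10.8
ee_pos: [0.5026, -0.3232, 0.0612]
tool_rot: [[1.0, 0.022, -0.005], [0.022, -1.0, 0.004], [-0.005, -0.004, -1.0]]
force: [0.4, 0.2, 0.2]
grip_width: -0.0
grasp_force: 0.0
clock: 11.6
ee_pos: [0.5051, -0.3275, 0.0521]
tool_rot: [[1.0, 0.02, 0.002], [0.02, -1.0, -0.001], [0.002, 0.001, -1.0]]
force: [2.7, -0.3, 3.8]
grip_width: 0.0003
grasp_force: 1.7
```

```bash
python3 -m pendant '{"delta_pos":[[0,0,0.001],[0,0,0.001],[0,0,0.001],[0,0,0.001],[0,0,0],[0,0,0],[0,0,0],[0,0,0]],"turn":[0,0,0,0,0,0,0,0]}'
```

```text
clock: 12.4
ee_pos: [0.5051, -0.3276, 0.0507]
tool_rot: [[1.0, 0.02, 0.003], [0.02, -1.0, -0.003], [0.003, 0.003, -1.0]]
force: [-2.2, 2.6, 21.9]
grip_width: -0.0001
grasp_force: 10.7
```

The button bottomed: 22 N, and it stopped at z = 0.0507. I let it come up and take a last look.

```bash
python3 -m pendant '{"delta_pos":[[0,0,-0.005],[0,0,-0.015],[0,0,-0.035],[0,0,-0.045],[0,0,-0.045],[0,0,-0.045],[0,0,-0.03],[0,0,0]],"turn":[0,0,0,0,0,0,0,0]}'
python3 m.py; python3 - <<'E'
from h import *
p=get_image("scene"); cv2.imwrite("pics/f.png",cv2.cvtColor(p["color"],cv2.COLOR_RGB2BGR))
C=cloud(p);D=np.hypot(C[...,0]-.504,C[...,1]+.3275);q=(D<.01)&(C[...,2]<.1);print("button z",q.sum(),np.median(C[q][:,2]) if q.any() else None)
E
```

```text
clock: 13.2
ee_pos: [0.5049, -0.3278, 0.2717]
tool_rot: [[1.0, 0.02, 0.004], [0.02, -1.0, -0.004], [0.004, 0.004, -1.0]]
force: [-0.0, -0.7, -0.6]
grip_width: -0.0001
grasp_force: 0.0
1337 tower [ 0.7165 -0.0167] [ 83.6 107.4] yaw 0.011160206453680528 origin [ 0.694  -0.0169] home .6945 -.0165 .02
13.25 [ 0.5043 -0.3272  0.2688] [-0.0387  0.3503 -0.7712]
button z 45 0.05660849418770386
```

View pics/f.png

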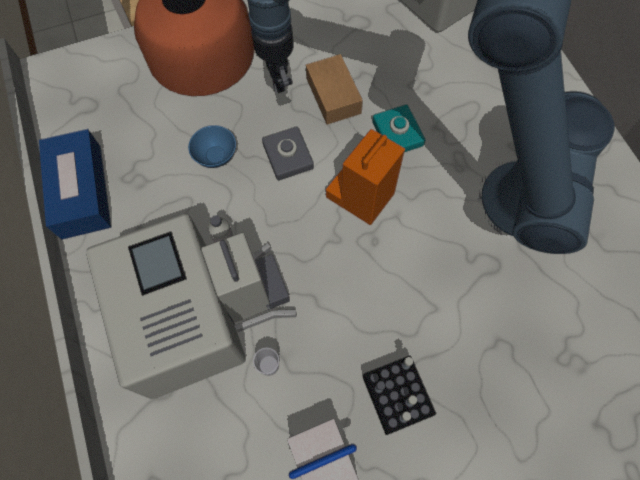

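The pack stands upright in the bay at (235,265). The button at (287,148) is back up at z = 0.0566. Nothing else has moved, and the gripper at (280,80) is clear of everything.

```bash
python3 -c "from plant import job; print(job.finish_job())"
```

```text
the job is handed in; nothing more can be done
None
```

The white reagent pack is home and square against the analyser, the grey console's button was then pressed fully and came back up, nothing else was moved, and the job was handed in at about 13 s.

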